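# Hold up the stand's cotton reel with spring tongs

## Robot

A 6-joint arm with a two-finger parallel gripper is mounted at the origin on the work surface; the furniture and walls round the work are solid. World frame = base frame: x ahead of the robot, y to its left, z up, the work surface at z = 0. Lengths are in m, angles in rad, forces in N, time in s.
With the tool pointing down it reaches from about 0.25 to 0.725 m from the base axis. Payload 4 kg.
Tool frame: the origin (TCP) lies midway between the tips of the shut fingers; the grasp point (between the pads) lies 19 mm behind it (env.tcp_to_grasp is the distance from the TCP to the grasp point, in m); z points along the fingers, y is the line along which they close (so a half turn about z gives the same grasp; the last joint's range is limited). The gripper opens to 85 mm and grips with 20 to 120 N. Pads are 22 mm wide; open, the fingers measure 114 mm over their backs; the gripper's body (76 mm by 85 mm) begins 54 mm behind the grasp point. The pads swing forward as they close: fully open they stand 13 mm farther back than shut.
Start: joints at [-1.148, 0.241, 0.005, 1.335, 0, 1.571], TCP at [0.205, -0.456, 0.231] pointing down, gripper open.
Joint ranges: [-2.72, 2.72], [-1.05, 1.87], [-1.09, 1.28], [-1.99, 2.15], [-1.42, 1.44], [-3.14, 3.14]. Speed limits (rad/s): [2.79, 2.79, 3.14, 3.14, 3.14, 3.14].

## Interface

Orientations are given as a unit quaternion [x, y, z, w].
In Python, from bench import env, probe_bus, get_image gives the robot as it stands (env), with the cameras as plain functions and the readings (probe_bus).
- The arm moves only by the tool drive_effector, called after "Emit:" as name(argument=value, ...) on one line, values as JSON. Schema: {"type":"object","properties":{"steps":{"type":"array","items":{"type":"array","prefixItems":[{"type":"array","items":{"type":"number"},"minItems":3,"maxItems":3},{"type":"array","items":{"type":"number"},"minItems":3,"maxItems":3}],"minItems":2,"maxItems":2},"minItems":1,"maxItems":20},"aperture":{"type":"number"},"clamp_n":{"type":"number"},"only":{"type":"string"},"quiet":{"type":"boolean"},"lines":{"type":"string"}},"required":["steps"],"additionalProperties":false}. steps is a list of rows, 1 to 20 of them, each written [[dx, dy, dz], [rx, ry, rz]]: dx, dy, dz in shares of the most that a row can go, 1 being 50 mm, then a rotation vector rx, ry, rz in fractions of the full range, 1 being 2 pi rad; each row shifts and turns the commanded pose from where the row before left it, along the tool's axes as they then stand; what a row does not reach is not made up. A row lasts 1/10 s, in which the tool goes at most 0.05 m and 0.15 rad, less where a joint would pass 70% of its speed; a pose out of reach is approached as far as the arm can. aperture is the finger opening in m, set as the call begins (left out keeps the last). The fingers move at their own pace and stop on an object; clamp_n is the grip in N (left out, the last holds). Time passes only in rows, so rows that do not move let the fingers close. The tool returns the time, the measured TCP pose, the force, the opening and the grip force at its end. only (a regular expression) keeps the lines of the reply that match it, lines (a string "A,B") keeps lines A to B, and quiet returns only ok. No shift or turn number may pass 1 either way. Input that does not fit is refused with a message, and nothing moves.
- probe_bus.read_state(): the state, without advancing time (a new reading comes with each control period).
- get_image(name): name is "scene" or "top" or "wrist"; returns a dict with "color" (480x640x3 uint8, red, green, blue), "fx", "fy", "cx", "cy" (pixels), "k1" (the pictures are not rectified: a ray, as slopes to the right and down, at radius r is drawn at 1 + k1 r^2 times it, then the intrinsics apply), "camera_from_world" (4x4, takes a point from world to camera coordinates). Camera axes: x right, y up, looking along -z (the intrinsics and any distortion apply to the point x, -y, -z); pixel columns grow to the right and rows downward; lengths in m; the calibration is good to about 2 mm. A picture is of the moment at which its call begins. There is no depth.
- env.finish_job(): hands the job in; it is judged then, once.
The state is a dict: "clock": time; "joints": joint angles; "dq": joint speeds; "joint_efforts": joint torques, N m; "tool_pos": TCP position; "tcp_rot": TCP orientation; "wrist_force": force on the tool from outside, world axes, zero at the start; "moment": the same for the moment, N m; "finger_gap": finger opening in m; "grasp_force": force on a finger pad.
Only numpy, scipy, OpenCV 4.12 (cv2) and the standard library are available. Lean on these libraries where they do the work, as an engineer would, in place of code of your own. Each camera call takes 0.05 s, during which the arm holds its last target. There are 200 camera calls.

## Task

Bidders want to see the old cotton reel that stands on the small round display stand, and it must not be fingered: take the spring tongs lying on the table by their two black grip pads, lift them, squeeze their cupped tips shut on that reel and raise it upright about 10 cm above the stand. Finish while still holding it up steadily in the tongs; never touch the reel with the gripper, and do not disturb the other reel, the ink bottle or the round tin.

Things in the scene. Friction and masses are not known exactly. Their poses are not given: they have to be found in the camera images.
- tongs: steel spring tongs lying on edge on the table, 195 mm long, 24 mm high, 120 g. Origin: on the underside, midway between the two black grip pads; x points to the tips, y to the left arm, z up. Hinge barrel (15 mm across) at x = -85 mm, middle of the cupped tips at x = +90, tip ends at +101. Grip the pads from above across y (x = -16 to +16, height 0 to 24 mm): 59 mm over their outsides when open
- tongs_left: left (+y) arm of the tongs, 3 mm steel strip 20 mm high, with its pad and cupped tip; origin on the hinge axis, axes as the tongs' when open. Both arms turn equally about the barrel's upright axis and spring open to a stop. The spring pushes each pad out with 9 N when open, 12 N when 40 mm over the pads, where the tips meet the reel's thread
- tongs_right: right (-y) arm of the tongs, mirror image of the left. Each 1 mm of closing at the pads closes the tips by 2 mm. Closed to 55 mm over the pads, the spring keeps the tongs firmly in the gripper, tips still well open; for a firm bite on the reel command an opening well under 40 mm with a grip of 40 N
- tongs_jaw (a point): point midway between the cupped tips, 90 mm ahead of the tongs' origin and 11 mm above their underside. The tips are 14 mm high (7 mm above and below this point) ; the clear width between them is about 60 mm when open and 52 mm when squeezed to 55 mm over the pads
- reel: the cotton reel standing upright on the display stand: 31 mm flanges, thread between them 27 mm across and from 10 to 32 mm above its underside, 42 mm high, 20 g, loose; origin at the centre of its underside, z up along its axis. Bite the thread, 21 mm above the underside
- stand: fixed round display stand of dark turned wood, 70 mm across, 25 mm high; origin at the centre of its underside on the table
- other_reel: a second cotton reel of the same size, standing directly on the table to the left; bystander
- ink_bottle: ink bottle, 44 x 44 x 63 mm, on the table to the left; bystander; origin at the centre of its underside
- nail_tin: round lidded tin, 67 mm across, 48 mm high, on the table beyond the work; bystander; origin at the centre of its underside

How it is judged:
By the outcome, as a careful person would: the job done as asked, in the order asked, and still so for the second after the job is handed in, while the arm keeps its last pose, push and grip.
It also fails if it takes over 35 s, if anything falls off the work surface, if the arm or the gripper's body presses on something with over 40 N, if the wrist force passes 120 N, or if a joint passes its speed limit or range.

## Working session

There is one attempt and no reset: what is moved stays moved. The work goes in short steps, Python scripts to look and compute and a tool call to move; the robot and the scene stay as the last step left them, time stands still between calls to the robot, and variables do not carry over. Pictures are saved under pics/ and viewed, at most 11 in all, crops included, and the job is handed in when it is done.

```bash
ls; mkdir -p pics; cat > h.py <<'E'
import numpy as np, cv2
from bench import env, probe_bus, get_image
def save(n,f):
    im=get_image(n); cv2.imwrite(f,im["color"][:,:,::-1]); np.save(f[:-4]+".npy",im,allow_pickle=True); return im
def load(f): return np.load(f,allow_pickle=True).item()
def ray(im,u,v):
    a=np.array([(u-im["cx"])/im["fx"],(v-im["cy"])/im["fy"]]); s=a.copy()
    for _ in range(20): s=a/(1+im["k1"]*(s@s))
    T=im["camera_from_world"]; R=T[:3,:3]; c=-R.T@T[:3,3]
    d=R.T@np.array([s[0],-s[1],-1]); return c,d/np.linalg.norm(d)
def plane(im,u,v,z):
    c,d=ray(im,u,v); return c+d*(z-c[2])/d[2]
def tri(*o):
    A=0;b=0
    for im,u,v in o:
        c,d=ray(im,u,v); P=np.eye(3)-np.outer(d,d); A=A+P; b=b+P@c
    p=np.linalg.solve(A,b); return p,[np.linalg.norm(np.cross(ray(*q)[1],p-ray(*q)[0])) for q in o]
def proj(im,p):
    q=im["camera_from_world"]@np.r_[p,1]; s=np.array([q[0],-q[1]])/-q[2]; s=s*(1+im["k1"]*(s@s))
    return s*[im["fx"],im["fy"]]+[im["cx"],im["cy"]]
E
python3 - <<'E'
from h import *
for n in("top","scene"): im=save(n,f"pics/{n}0.png"); T=im["camera_from_world"]; print(n,-T[:3,:3].T@T[:3,3],im["k1"],im["fx"])
s=probe_bus.read_state(); print(s["clock"],s["tool_pos"],s["tcp_rot"],s["finger_gap"],env.tcp_to_grasp)
E
```

```text
bench.py
pics
top [0.4769219  0.02404013 0.92329794] -0.08934702057023795 550.4725725623239
scene [0.14769397 0.49599091 0.64305988] 0.01748155477963541 523.5378308017248
0.1 [ 0.20493162 -0.45546075  0.23050904] [ 9.77736712e-01  2.09833425e-01 -1.88705842e-04 -9.06099716e-04] 0.08561930426740566 0.0187
```

View pics/top0.png

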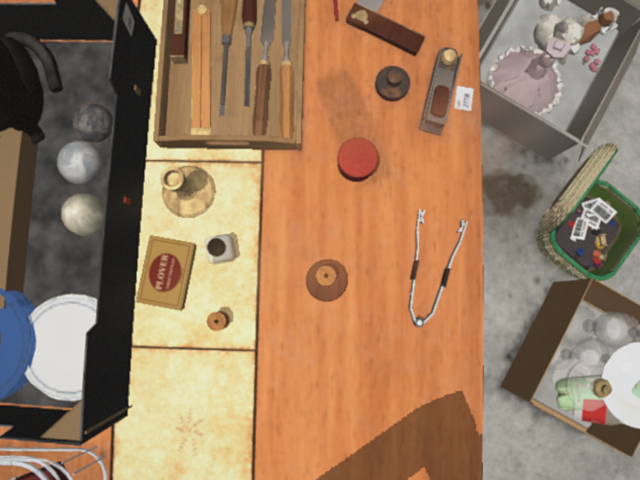

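View pics/scene0.png

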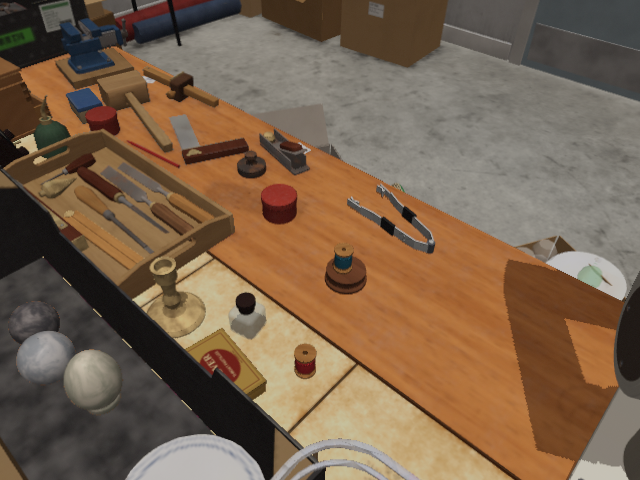

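The top view shows the tongs with the pads at about (415,270) and (446,277), the hinge at (420,322) and the tips at (421,215) and (463,226). The reel and stand are at (326,276). In the scene view the pads are at (389,227) and (409,214), and the reel top is at (344,250).

```bash
python3 - <<'E'
from h import *
t=load("pics/top0.npy"); s=load("pics/scene0.npy")
def blobs(im,box,f,amin=15):
    x0,y0,x1,y1=box; c=im["color"][y0:y1,x0:x1]; m=f(c.astype(int),cv2.cvtColor(c,cv2.COLOR_RGB2HSV).astype(int)).astype(np.uint8)
    n,l,st,ce=cv2.connectedComponentsWithStats(m)
    return [(ce[i]+[x0,y0],st[i][:4]+[x0,y0,0,0],st[i][4]) for i in range(1,n) if st[i][4]>=amin]
dark=lambda c,h:c.max(2)<60
for nm,im,b in(("top",t,(400,200,475,335)),("scene",s,(340,175,440,255))):
    print(nm,"pads",blobs(im,b,dark)); print(nm,"steel",blobs(im,b,lambda c,h:(h[...,1]<70)&(h[...,2]>60),8))
print("stand top",blobs(t,(295,250,360,310),lambda c,h:h[...,2]<150,30))
print("reeltop",blobs(t,(305,255,345,300),lambda c,h:(h[...,2]>165),10))
print("stand scene",blobs(s,(315,240,375,300),lambda c,h:h[...,2]<140,30))
print("blue scene",blobs(s,(315,240,375,300),lambda c,h:(h[...,0]>80)&(h[...,0]<130)&(h[...,1]>80),10))
a=cv2.resize(t["color"][245:310,290:365],None,fx=6,fy=6,interpolation=2);b=cv2.resize(s["color"][235:300,305:380],None,fx=6,fy=6,interpolation=2)
c=cv2.resize(t["color"][200:335,400:475],None,fx=3,fy=3,interpolation=2)[:390]; 
cv2.imwrite("pics/c1.png",np.hstack([a[:,:400],b[:,:400]])[:,:,::-1]); 
E
```

```text
top pads [(array([444.71929825, 276.70175439]), array([442, 269,   7,  17]), np.int32(57))]
top steel [(array([418.36111111, 230.74444444]), array([415, 209,  10,  52]), np.int32(180)), (array([457.94791667, 241.17708333]), array([447, 220,  21,  49]), np.int32(192)), (array([422.43678161, 305.56034483]), array([409, 277,  35,  50]), np.int32(348))]
scene pads [(array([407.625   , 214.203125]), array([402, 207,  14,  17]), np.int32(128)), (array([387.16233766, 225.62337662]), array([380, 217,  15,  18]), np.int32(154)), (array([430.16666667, 248.35416667]), array([427, 245,   8,   8]), np.int32(48))]
scene steel [(array([416.77712363, 186.18418839]), array([372, 175,  68,  35]), np.int32(1189)), (array([390.26431718, 197.38325991]), array([377, 184,  27,  30]), np.int32(227)), (array([364.22108844, 210.69047619]), array([347, 197,  35,  28]), np.int32(294)), (array([415.58727273, 235.96      ]), array([394, 216,  41,  37]), np.int32(550))]
stand top [(array([327.03206413, 281.92184369]), array([306, 260,  42,  41]), np.int32(998))]
reeltop [(array([318.63488372, 266.85116279]), array([305, 255,  40,  45]), np.int32(430)), (array([325.46391753, 275.28865979]), array([316, 266,  20,  20]), np.int32(291)), (array([341.37142857, 296.94285714]), array([335, 292,  10,   8]), np.int32(35))]
stand scene [(array([345.29053085, 274.3974175 ]), array([324, 250,  43,  45]), np.int32(1394))]
blue scene [(array([342.56287425, 261.75449102]), array([335, 255,  17,  14]), np.int32(167))]
```

View pics/c1.png

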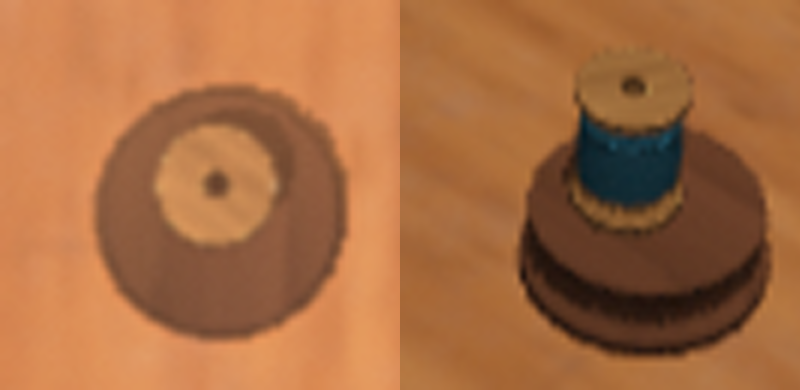

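The crop shows the reel's top hole at about (325.5,275.2) in the top view and (343.2,248.9) in the scene view. The reel stands off-centre on the stand.

```bash
python3 - <<'E'
from h import *
np.set_printoptions(precision=4,suppress=True)
t=load("pics/top0.npy"); s=load("pics/scene0.npy")
print("reel top",tri((t,325.5,275.2),(s,343.2,248.9)))
c=t["color"][255:300,400:460].astype(int); m=(c.max(2)<105).astype(np.uint8)
n,l,st,ce=cv2.connectedComponentsWithStats(m)
P=[(ce[i]+[400,255],st[i]+[400,255,0,0,0]) for i in range(1,n) if st[i][4]>15]; print(P)
R=tri((t,444.7,276.7),(s,407.6,214.2)); print("R pad",R)
for p,_ in P:
    for q in((387.2,225.6),(407.6,214.2)): print(p,tri((t,*p),(s,*q)))
print("stand rim c @25mm",plane(t,327,280.5,.025))
# hinge & tips
print("hinge",tri((t,419.5,321.5),(s,430.5,244)),plane(t,419.5,321.5,.022))
for u,v in((421,213),(463,223)): print("tip",plane(t,u,v,.018))
a=cv2.resize(t["color"][203:333,400:475],None,fx=4.5,fy=4.5,interpolation=2);b=cv2.resize(s["color"][175:260,340:445],None,fx=4.3,fy=4.3,interpolation=2)
H=np.zeros((590,800,3),np.uint8);H[:a.shape[0],:a.shape[1]]=a;H[:b.shape[0],345:345+b.shape[1]]=b
cv2.imwrite("pics/c2.png",H[:,:,::-1])
E
```

```text
reel top (array([0.5089, 0.0124, 0.0677]), [np.float64(0.00047211855029491553), np.float64(0.0004721185502949133)])
[(array([413.9753, 269.6173]), array([411, 260,   7,  20,  81])), (array([444.7216, 276.6907]), array([440, 265,  10,  22,  97]))]
R pad (array([ 0.5127, -0.1855,  0.0156]), [np.float64(0.0010080102979962817), np.float64(0.0010080102979962997)])
[413.9753 269.6173] (array([ 0.523 , -0.1349,  0.0138]), [np.float64(0.00042645641493785125), np.float64(0.00042645641493786117)])
[413.9753 269.6173] (array([ 0.5066, -0.1371,  0.0512]), [np.float64(0.016555314792902395), np.float64(0.016555314792902356)])
[444.7216 276.6907] (array([ 0.5291, -0.1824, -0.0204]), [np.float64(0.019752208101630028), np.float64(0.019752208101630055)])
[444.7216 276.6907] (array([ 0.5127, -0.1856,  0.0155]), [np.float64(0.0010109779633041647), np.float64(0.0010109779633041328)])
stand rim c @25mm [0.5015 0.0089 0.025 ]
hinge (array([ 0.4375, -0.1445,  0.0157]), [np.float64(4.825385783402803e-05), np.float64(4.825385783398393e-05)]) [ 0.4379 -0.1433  0.022 ]
tip [ 0.6171 -0.1458  0.018 ]
tip [ 0.6019 -0.2166  0.018 ]
```

View pics/c2.png

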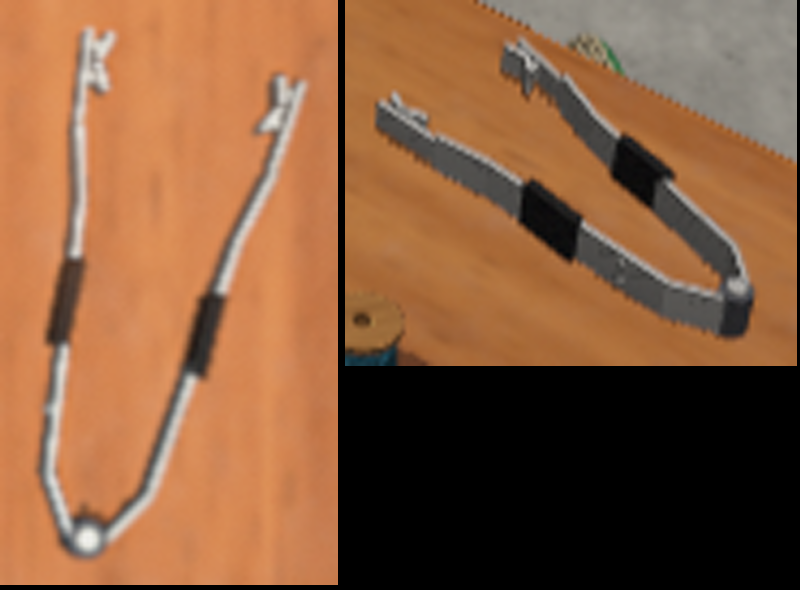

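The crop shows the hinge top at about (419.3,322.6) in the top view. The tongs point along yaw ≈ -0.206 and the pad midpoint is near (0.519,-0.161). I'll move above it, then turn.

Units first: shifts go in shares of 50 mm and turns go in shares of 2 pi rad. So 0.034 m is 0.68, 0.01 m is 0.2, 0.126 rad is 0.0201.

Emit:
drive_effector(steps=[[[0.68, -0.232, 0.2], [0, 0, 0]], [[0.68, -0.232, 0.2], [0, 0, 0]], [[0.68, -0.232, 0.2], [0, 0, 0]], [[0.68, -0.232, 0.2], [0, 0, 0]], [[0.68, -0.232, 0.2], [0, 0, 0]], [[0.68, -0.232, 0.2], [0, 0, 0]], [[0.68, -0.232, 0.2], [0, 0, 0]], [[0.68, -0.232, 0.2], [0, 0, 0]], [[0.68, -0.232, 0.2], [0, 0, 0]], [[0.68, -0.232, 0.2], [0, 0, 0]], [[0.68, -0.232, 0.2], [0, 0, 0]], [[0.68, -0.232, 0.2], [0, 0, 0]], [[0, 0, 0], [0, 0, 0.0201]], [[0, 0, 0], [0, 0, 0.0201]], [[0, 0, 0], [0, 0, 0.0201]], [[0, 0, 0], [0, 0, 0.0201]], [[0, 0, 0], [0, 0, 0.0201]], [[0, 0, 0], [0, 0, 0]], [[0, 0, 0], [0, 0, 0]]], aperture=0.085, clamp_n=40)

```text
clock: 2.0
tool_pos: [0.5198, -0.1615, 0.111]
tcp_rot: [0.995, -0.102, -0.0, -0.0]
wrist_force: [-0.5, 0.0, -0.5]
finger_gap: 0.085
grasp_force: 0.0
```

```bash
python3 - <<'E'
from h import *
save("wrist","pics/w1.png"); s=probe_bus.read_state(); print(s["tool_pos"],s["tcp_rot"],s["joints"])
E
```

```text
[ 0.51989901 -0.16157381  0.11101906] [ 9.94748418e-01 -1.02349814e-01 -3.09476973e-04 -6.48561009e-05] [-3.01319168e-01  4.08127814e-01 -8.30749035e-02  1.08022599e+00
  4.92473319e-06  3.04533221e+00]
```

View pics/w1.png

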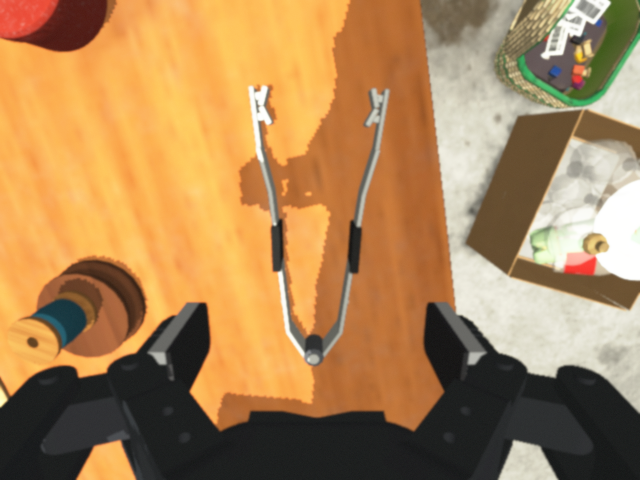

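The wrist view shows the tongs centred and straight: the hinge is at (314,352), the pads at (278,246) and (355,247), and the tips at (255,100) and (383,104). I'll check these against the top view.

```bash
python3 - <<'E'
from h import *
np.set_printoptions(precision=4,suppress=True)
t=load("pics/top0.npy"); w=load("pics/w1.npy"); s=load("pics/scene0.npy")
T=w["camera_from_world"]; print("cam",-T[:3,:3].T@T[:3,3])
c=w["color"][200:300,250:380].astype(int); m=(c.max(2)<70).astype(np.uint8)
n,l,st,ce=cv2.connectedComponentsWithStats(m)
B=[ce[i]+[250,200] for i in range(1,n) if st[i][4]>100]; print(B,st[1:])
B=sorted([b for b in B],key=lambda b:b[0])
L=tri((w,*B[0]),(t,414,269.6),(s,387.2,225.6)); R=tri((w,*B[-1]),(t,444.7,276.7),(s,407.6,214.2)); print(L,R)
M=(L[0]+R[0])/2; d=L[0]-R[0]; print("mid",M,"yaw",np.arctan2(-d[0],d[1]))
for z in(.012,.024):
    l,r=plane(w,*B[0],z),plane(w,*B[-1],z); print(z,(l+r)/2,np.linalg.norm(l-r),np.arctan2(-(l-r)[0],(l-r)[1]))
h=tri((w,314,357),(t,419.3,322.6)); print("hinge",h)
tp=(plane(w,251,88,.018)+plane(w,388,92,.018))/2; print("tip mid",tp, "yaw",np.arctan2(*(tp-plane(w,314,357,.024))[[1,0]]))
E
```

```text
cam [ 0.5891 -0.1761  0.2538]
[array([277.591 , 245.3142]), array([353.8077, 247.3248])] [[ 23  20  10  50 401]
 [ 98  21  13  52 468]]
(array([ 0.5234, -0.1352,  0.0132]), [np.float64(0.0003245181756567713), np.float64(0.0006234659187024323), np.float64(0.0003310193677165922)]) (array([ 0.5127, -0.1857,  0.0155]), [np.float64(0.0003327081256400472), np.float64(0.0008642413966440477), np.float64(0.0011600488078994315)])
mid [ 0.518  -0.1605  0.0144] yaw -0.2089686820379939
0.012 [ 0.5173 -0.1606  0.012 ] 0.05254678964865502 -0.23168221194385752
0.024 [ 0.5209 -0.1613  0.024 ] 0.049938984310412084 -0.23168221194385846
hinge (array([ 0.4362, -0.143 ,  0.0194]), [np.float64(0.0005628724070910068), np.float64(0.0005628724070910425)])
tip mid [ 0.6148 -0.1832  0.018 ] yaw -0.22460566491140632
```

To row units: 0.02 m is 0.4, -0.001 m is -0.02, 0.012 rad is 0.0019.

Emit:
drive_effector(steps=[[[-0.02, 0, 0.4], [0, 0, 0.0019]], [[0, 0, 0.4], [0, 0, 0]], [[0, 0, 0.4], [0, 0, 0]], [[0, 0, 0.4], [0, 0, 0]], [[0, 0, 0.3], [0, 0, 0]], [[0, 0, 0.2], [0, 0, 0]], [[0, 0, 0.1], [0, 0, 0]], [[0, 0, 0], [0, 0, 0]]])

```text
clock: 2.85
tool_pos: [0.5188, -0.1613, 0.0009]
tcp_rot: [0.994, -0.109, -0.0, -0.0]
wrist_force: [-1.3, -0.6, -0.4]
finger_gap: 0.0849
grasp_force: 0.0
```

Emit:
drive_effector(steps=[[[0, 0, 0], [0, 0, 0]], [[0, 0, 0], [0, 0, 0]], [[0, 0, 0], [0, 0, 0]], [[0, 0, 0], [0, 0, 0]], [[0, 0, 0], [0, 0, 0]], [[0, 0, 0], [0, 0, 0]], [[0, 0, 0], [0, 0, 0]], [[0, 0, 0], [0, 0, 0]]], aperture=0.053, clamp_n=40)

```text
clock: 3.65
tool_pos: [0.5205, -0.1619, 0.0032]
tcp_rot: [0.994, -0.109, 0.002, 0.0]
wrist_force: [-0.6, 1.2, 6.0]
finger_gap: 0.0534
grasp_force: 11.9
```

To row units: -0.02 m is -0.4, -0.015 m is -0.3.

Emit:
drive_effector(steps=[[[0, 0, -0.1], [0, 0, 0]], [[0, 0, -0.2], [0, 0, 0]], [[0, 0, -0.3], [0, 0, 0]], [[0, 0, -0.4], [0, 0, 0]], [[0, 0, -0.4], [0, 0, 0]], [[0, 0, -0.4], [0, 0, 0]], [[0, 0, -0.2], [0, 0, 0]], [[0, 0, 0], [0, 0, 0]], [[0, 0, 0], [0, 0, 0]]])

```text
clock: 4.55
tool_pos: [0.5188, -0.1613, 0.101]
tcp_rot: [0.994, -0.109, -0.0, -0.0]
wrist_force: [-0.7, -1.1, -1.7]
finger_gap: 0.0535
grasp_force: 9.8
```

```bash
python3 - <<'E'
from h import *
w=save("wrist","pics/w2.png"); s=save("scene","pics/s2.png")
x=cv2.resize(s["color"][120:280,300:460],(400,400),interpolation=2); y=cv2.resize(w["color"][:,160:640],(400,400))
cv2.imwrite("pics/c3.png",np.hstack([y,x])[:,:,::-1]); print(probe_bus.read_state()["finger_gap"])
E
```

```text
0.053101709989453995
```

View pics/c3.png

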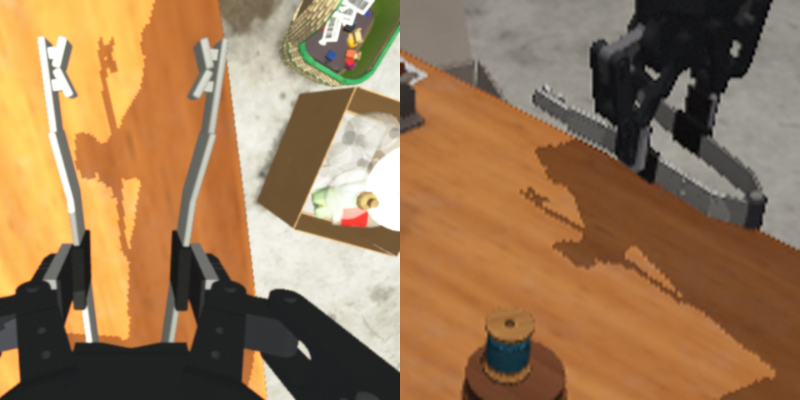

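The tongs are held level. The left tip end is at wrist (213,46) and scene (355,157), and the right tip end is at wrist (429,48). Next I'll compute the jaw offset.

```bash
python3 - <<'E'
from h import *
from scipy.spatial.transform import Rotation as Ro
np.set_printoptions(precision=4,suppress=True)
w=load("pics/w2.npy"); s=load("pics/s2.npy"); t=save("top","pics/t2.png")
st=probe_bus.read_state(); p=np.array(st["tool_pos"]); R=Ro.from_quat(st["tcp_rot"]).as_matrix()
print(p,"L tip",tri((w,211,45),(s,354.5,156.5)))
L=plane(w,211,45,.116);Rr=plane(w,431,47,.116); print(L,Rr,"mid in tool",R.T@((L+Rr)/2-p), np.linalg.norm(L-Rr))
a=plane(w,160+66*1.2,68*1.2,.116);b=plane(w,160+205*1.2,68*1.2,.116); print("cup mid in tool",R.T@((a+b)/2-p),np.linalg.norm(a-b))
cv2.imwrite("pics/c4.png",np.hstack([cv2.resize(w["color"][30:180,190:330],(420,450),interpolation=2),cv2.resize(s["color"][130:220,340:430],(380,450),interpolation=2)])[:,:,::-1])
E
```

```text
[ 0.5182 -0.1611  0.1   ] L tip (array([ 0.6222, -0.1499,  0.1116]), [np.float64(0.001528229848215433), np.float64(0.0015282298482154654)])
[ 0.6224 -0.1502  0.116 ] [ 0.6067 -0.2183  0.116 ] mid in tool [ 0.0991  0.0016 -0.0162] 0.06992440148505012
cup mid in tool [ 0.0884  0.0022 -0.0162] 0.05413192777810034
```

View pics/c4.png

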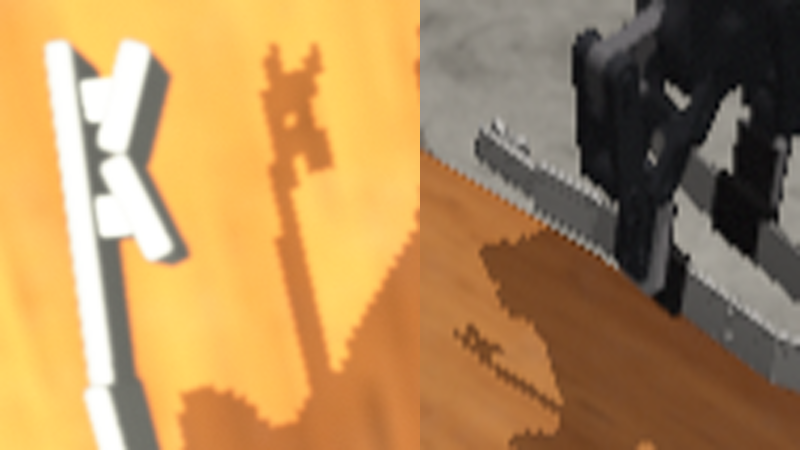

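The crop shows the left tip end at wrist (206-209,44) and scene (354,162). I'll check for pitch droop by comparing tip and hinge heights.

```bash
python3 - <<'E'
from h import *
from scipy.spatial.transform import Rotation as Ro
np.set_printoptions(precision=4,suppress=True)
w=load("pics/w2.npy"); s=load("pics/s2.npy"); t=load("pics/t2.npy")
st=probe_bus.read_state(); p=np.array(st["tool_pos"]); R=Ro.from_quat(st["tcp_rot"]).as_matrix()
print("L tip top",tri((w,207,44.5),(s,354.5,161)))
# expected projections for tongs with underside offset u below TCP and pitch 0
for u in (.003,.008):
  for nm,q in(("tipL",(.1,-.035,u-.018)),("tipLbot",(.1,-.035,u-.004)),("hingetop",(-.085,0,u-.024)),("hingebot",(-.085,0,u))):
    P=p+R@np.array(q); print(u,nm,P,proj(w,P),proj(s,P),proj(t,P))
H=np.zeros((560,800,3),np.uint8)
H[:360,:400]=cv2.resize(s["color"][140:230,350:450],(400,360),interpolation=2); H[:560,400:]=cv2.resize(t["color"][195:335,385:485],(400,560),interpolation=2)
cv2.imwrite("pics/c5.png",H[:,:,::-1])
E
```

```text
L tip top (array([ 0.6225, -0.148 ,  0.104 ]), [np.float64(0.0037888127720867378), np.float64(0.0037888127720866792)])
0.003 tipL [ 0.6235 -0.1487  0.1148] [206.7442  43.7111] [352.8661 154.6567] [434.9629 199.2279]
0.003 tipLbot [ 0.6234 -0.1487  0.1008] [218.0077  53.204 ] [352.3776 161.1815] [433.0113 200.8471]
0.003 hingetop [ 0.4353 -0.1426  0.1213] [315.9805 501.1357] [441.9558 197.4594] [431.63  326.462]
0.003 hingebot [ 0.4352 -0.1426  0.0973] [316.0533 456.9166] [439.3212 209.0282] [428.3107 325.6103]
0.008 tipL [ 0.6234 -0.1487  0.1098] [211.0493  47.3379] [352.6905 157.0023] [434.2584 199.8124]
0.008 tipLbot [ 0.6234 -0.1487  0.0958] [221.4927  56.1436] [352.2057 163.4798] [432.3297 201.4125]
0.008 hingetop [ 0.4353 -0.1426  0.1163] [315.9972 490.9784] [441.3983 199.9068] [430.9223 326.2804]
0.008 hingebot [ 0.4352 -0.1426  0.0923] [316.0664 448.9866] [438.7853 211.3826] [427.6431 325.439 ]
```

View pics/c5.png

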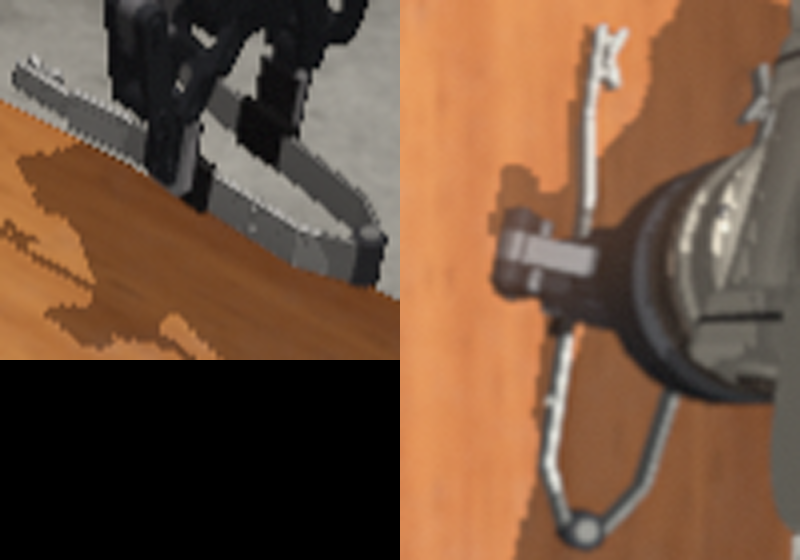

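The tongs are level with no droop. Their underside is about 4.5 mm below the TCP, and the jaw is at tool (0.0885, 0.0015, -0.0065). I'll turn to yaw +0.3, because joint 6 is near its limit, and move over the reel.

To row units: -0.017 m is -0.34, -0.0046 m is -0.092, -0.104 rad is -0.0166.

Emit:
drive_effector(steps=[[[0, 0, 0], [0, 0, -0.0166]], [[0, 0, 0], [0, 0, -0.0166]], [[0, 0, 0], [0, 0, -0.0166]], [[0, 0, 0], [0, 0, -0.0166]], [[0, 0, 0], [0, 0, -0.0166]], [[-0.092, -0.34, 0], [0, 0, 0]], [[-0.092, -0.34, 0], [0, 0, 0]], [[-0.092, -0.34, 0], [0, 0, 0]], [[-0.092, -0.34, 0], [0, 0, 0]], [[-0.092, -0.34, 0], [0, 0, 0]], [[-0.092, -0.34, 0], [0, 0, 0]], [[-0.092, -0.34, 0], [0, 0, 0]], [[-0.092, -0.34, 0], [0, 0, 0]], [[-0.092, -0.34, 0], [0, 0, 0]], [[-0.092, -0.34, 0], [0, 0, 0]], [[0, 0, 0], [0, 0, 0]], [[0, 0, 0], [0, 0, 0]], [[0, 0, 0], [0, 0, 0]]])

```text
clock: 6.5
tool_pos: [0.4253, -0.013, 0.1013]
tcp_rot: [0.989, 0.15, 0.0, 0.0]
wrist_force: [0.1, -0.4, -1.5]
finger_gap: 0.0531
grasp_force: 9.8
```

```bash
python3 - <<'E'
from h import *
from scipy.spatial.transform import Rotation as Ro
np.set_printoptions(precision=4,suppress=True)
w=save("wrist","pics/w3.png"); s=save("scene","pics/s3.png"); t=save("top","pics/t3.png")
st=probe_bus.read_state(); p=np.array(st["tool_pos"]); R=Ro.from_quat(st["tcp_rot"]).as_matrix()
print(st["joints"],p+R@[.0885,.0015,-.0065]); r=np.array([.509,.0124,.0677])
print("reel in tool",R.T@(r-p),[proj(i,r) for i in(w,s,t)])
H=np.zeros((480,800,3),np.uint8); H[:360,:480]=cv2.resize(w["color"],(480,360)); H[:320,480:]=cv2.resize(s["color"][140:300,270:430],(320,320),interpolation=2)
cv2.imwrite("pics/c6.png",H[:,:,::-1])
E
```

```text
[-0.0308  0.204  -0.4058  0.9608 -0.0001  2.8109] [0.5102 0.0116 0.1078]
reel in tool [0.0876 0.0003 0.0336] [array([317.4789,  97.5052]), array([343.4047, 248.8893]), array([325.2989, 274.8507])]
```

View pics/c6.png

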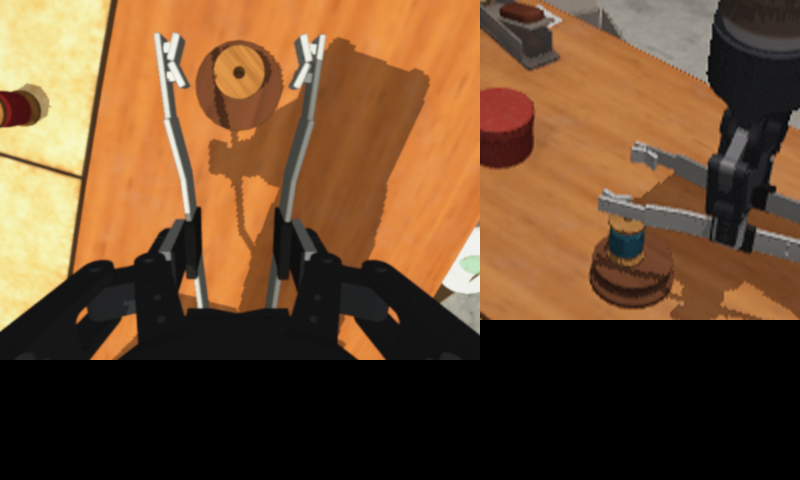

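In the combined view the reel hole is at wrist (319,96), centred between the open tips (middle ≈ 321). The jaw is off by about 1 mm, which I'll correct on the way down, then squeeze.

To row units: 0.01 m is 0.2, -0.0012 m is -0.024.

Emit:
drive_effector(steps=[[[-0.02, -0.024, 0.1], [0, 0, 0]], [[0, 0, 0.2], [0, 0, 0]], [[0, 0, 0.2], [0, 0, 0]], [[0, 0, 0.2], [0, 0, 0]], [[0, 0, 0.2], [0, 0, 0]], [[0, 0, 0.18], [0, 0, 0]], [[0, 0, 0.1], [0, 0, 0]], [[0, 0, 0], [0, 0, 0]], [[0, 0, 0], [0, 0, 0]]])

```text
clock: 7.55
tool_pos: [0.4237, -0.0118, 0.0423]
tcp_rot: [0.989, 0.15, 0.0, 0.0]
wrist_force: [0.8, -0.6, -1.7]
finger_gap: 0.0535
grasp_force: 9.8
```

```bash
python3 - <<'E'
from h import *
from scipy.spatial.transform import Rotation as Ro
np.set_printoptions(precision=4,suppress=True)
w=save("wrist","pics/w4.png"); s=save("scene","pics/s4.png")
st=probe_bus.read_state(); p=np.array(st["tool_pos"]); R=Ro.from_quat(st["tcp_rot"]).as_matrix()
print("jaw",p+R@[.0885,.0015,-.0065],p)
H=np.zeros((480,800,3),np.uint8); H[:360,:400]=cv2.resize(w["color"][0:288,160:480],(400,360)); H[:400,400:]=cv2.resize(s["color"][190:310,290:410],(400,400),interpolation=2)
cv2.imwrite("pics/c7.png",H[:,:,::-1])
E
```

```text
jaw [0.509  0.013  0.0493] [ 0.424  -0.0118  0.0427]
```

View pics/c7.png

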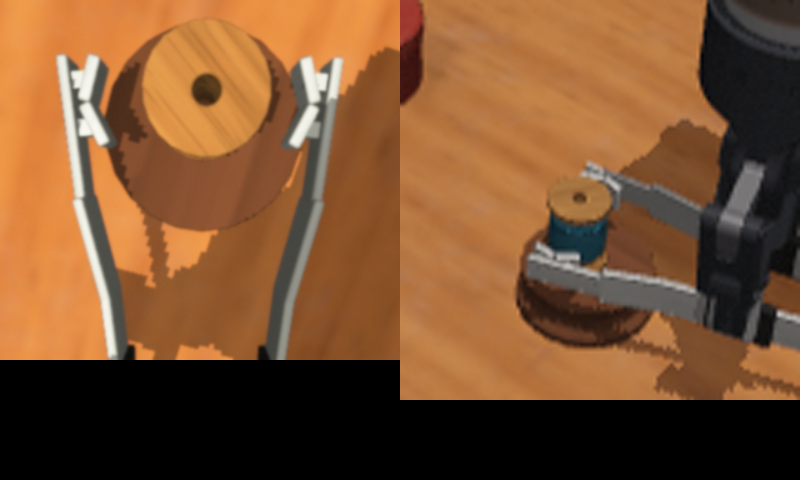

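The tips straddle the reel evenly at thread height, with the reel hole at (207,89) and the cup middle at about (203,103) in the crop. Squeezing now.

Emit:
drive_effector(steps=[[[0, 0, 0], [0, 0, 0]], [[0, 0, 0], [0, 0, 0]], [[0, 0, 0], [0, 0, 0]], [[0, 0, 0], [0, 0, 0]], [[0, 0, 0], [0, 0, 0]], [[0, 0, 0], [0, 0, 0]], [[0, 0, 0], [0, 0, 0]], [[0, 0, 0], [0, 0, 0]], [[0, 0, 0], [0, 0, 0]], [[0, 0, 0], [0, 0, 0]], [[0, 0, 0], [0, 0, 0]], [[0, 0, 0], [0, 0, 0]]], aperture=0.028, clamp_n=40)

```text
clock: 8.85
tool_pos: [0.4235, -0.0118, 0.0423]
tcp_rot: [0.989, 0.15, 0.0, -0.0]
wrist_force: [0.4, -0.3, -0.2]
finger_gap: 0.0397
grasp_force: 40.3
```

```bash
python3 - <<'E'
from h import *
from scipy import ndimage
np.set_printoptions(precision=4,suppress=True)
w=save("wrist","pics/w5.png"); s=save("scene","pics/s5.png")
for nm in("s4","s5"):
    im=load(f"pics/{nm}.npy"); c=cv2.cvtColor(im["color"],cv2.COLOR_RGB2HSV)[235:310,315:375].astype(int)
    m=(c[...,0]>80)&(c[...,0]<130)&(c[...,1]>100); print(nm,"blue px",m.sum(),np.argwhere(m).mean(0)+[235,315])
w0,w1=[load(f"pics/{n}.npy")["color"] for n in("w4","w5")]
E
```

```text
s4 blue px 143 [261.0699 342.9441]
s5 blue px 57 [259.9298 345.386 ]
```

To row units: -0.01 m is -0.2, -0.006 m is -0.12.

Emit:
drive_effector(steps=[[[0, 0, -0.08], [0, 0, 0]], [[0, 0, -0.12], [0, 0, 0]], [[0, 0, -0.2], [0, 0, 0]], [[0, 0, -0.2], [0, 0, 0]], [[0, 0, -0.2], [0, 0, 0]], [[0, 0, -0.2], [0, 0, 0]], [[0, 0, -0.2], [0, 0, 0]], [[0, 0, -0.2], [0, 0, 0]], [[0, 0, -0.2], [0, 0, 0]], [[0, 0, -0.2], [0, 0, 0]], [[0, 0, -0.12], [0, 0, 0]], [[0, 0, -0.08], [0, 0, 0]], [[0, 0, 0], [0, 0, 0]], [[0, 0, 0], [0, 0, 0]], [[0, 0, 0], [0, 0, 0]], [[0, 0, 0], [0, 0, 0]], [[0, 0, 0], [0, 0, 0]]])

```text
clock: 10.65
tool_pos: [0.4233, -0.0118, 0.142]
tcp_rot: [0.989, 0.15, -0.0, -0.0]
wrist_force: [0.8, 0.8, -2.0]
finger_gap: 0.0401
grasp_force: 40.4
```

```bash
python3 - <<'E'
from h import *
w=save("wrist","pics/w6.png"); s=save("scene","pics/s6.png")
H=np.zeros((480,800,3),np.uint8); H[:360,:400]=cv2.resize(w["color"][0:288,160:480],(400,360)); H[:480,400:]=cv2.resize(s["color"][140:320,270:420],(400,480),interpolation=2)
cv2.imwrite("pics/c8.png",H[:,:,::-1])
E
```

```text
(no output)
```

View pics/c8.png

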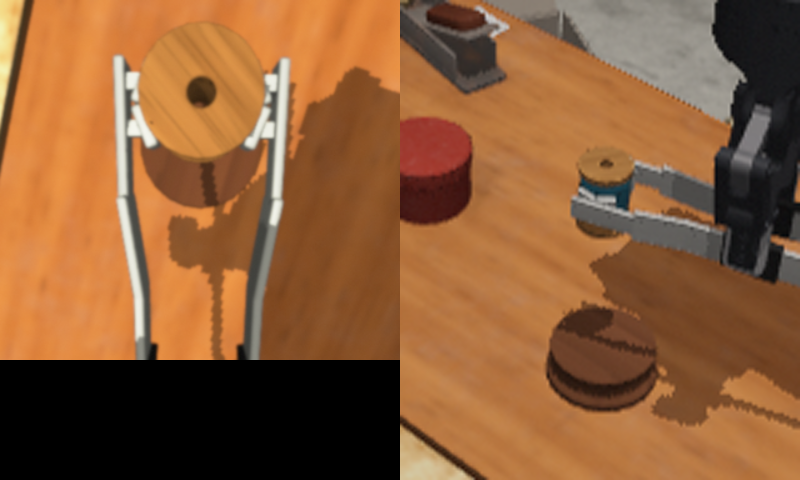

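The final picture shows the reel upright in the cupped tips (top at crop (607,163)), well clear of the empty stand at (603,350). I'm handing it in.

```bash
python3 -c "
from bench import env, probe_bus, get_image
print(env.finish_job())"
```

```text
the job is handed in; nothing more can be done
None
```

The reel is held upright in the tongs, raised 10 cm above the stand with a steady 40 N grip, and the job was handed in at about 11 s on the clock; no verdict came back.

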